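Overhang a carving blank past the end of the bench ledge

ROBOT

A 6-joint arm with a two-finger parallel gripper is mounted at the origin on the work surface. World frame = base frame: x ahead of the robot, y to its left, z up, the work surface at z = 0. Lengths are in m, angles in degrees, forces in N, time in s.
With the tool pointing down it reaches from about 0.375 to 0.9 m from the base axis. Payload 3.1 kg.
Tool frame: the origin (TCP) lies at the very end of the fingers, on their centre line; the grasp point (between the pads) lies 19 mm behind it; z points along the fingers, y is the line along which they close (so a half turn about z gives the same grasp; the last joint's range is limited). The gripper opens to 87 mm and grips with 3 to 60 N. Pads are 19 mm wide; open, the fingers measure 117 mm over their backs; the gripper's body (75 mm by 190 mm) begins 51 mm behind the grasp point.
Start: joints at [53.887, 30.224, 82.088, -0, 67.689, -10.227], TCP at [0.273, 0.562, 0.223] pointing down, gripper open.
Joint ranges: [-176.69, 176.69], [-43.24, 126.21], [12.49, 139.97], [-82, 262], [0, 151.66], [-163.58, 163.58]. Speed limits (degrees/s): [159.86, 159.86, 180, 180, 180, 180].

INTERFACE

Orientations are given as [roll, pitch, yaw] about the fixed x, y, z axes, in that order (R = Rz(yaw) Ry(pitch) Rx(roll)).
In Python, from station import * gives the robot as it stands. The module is installed in compiled form; this text tells all that it offers.
- The arm moves only by the shell command python3 -m creep 'ROWS' [FORCE]. ROWS is JSON, a list of rows, each an object with "rot": the turn, a rotation vector about the tool's x, y, z in degrees, a list of three; "linear": the shift along the tool's x, y, z in m, a list of three; "claw": the gripper's target within -1 to 1 (fully open at 1, half-way at 0, shut at -1). In form: [{"rot": [rx, ry, rz], "linear": [x, y, z], "claw": claw}, ...]. A call has 1 to 10 rows; each row shifts and turns the commanded pose from where the row before left it, along the tool's axes as they then stand; what a row does not reach is not made up. A row lasts 1/10 s, in which the tool goes at most 50 mm and 8.59 degrees, less where a joint would pass 70% of its speed; a pose out of reach is approached as far as the arm can. A call is refused whole if a number of a shift passes 0.05 or a number of a turn 8.59, either way. A call with a gripper value outside its range is refused whole. The fingers move at their own pace and stop on an object; FORCE is the grip in N (left out, the last holds). Time passes only in rows, so rows that do not move let the fingers close. It gives the time, the measured TCP pose, the force, the opening and the grip force at its end, in the units of the state.
- sense(): the state, without advancing time (a new reading comes with each control period).
- camera(name): name is "side" or "top"; returns a dict with "image" (480x640x3 uint8, blue, green, red), "fovy" (degrees; the focal length in pixels is half the picture's height over the tangent of half this angle, whatever the lens; pixels are square), "cx", "cy" (the principal point, pixels), "xyz" and "orientation" of the camera in the world. Camera axes: x right, y up, looking along -z (the intrinsics and any distortion apply to the point x, -y, -z); pixel columns grow to the right and rows downward; lengths in m; the calibration is good to about 2 mm. A picture is of the moment at which its call begins. There is no depth.
- close_job(): hands the job in; it is judged then, once.
The state is a dict: "t": time; "q": joint angles; "joint_velocities": joint speeds; "tau": joint torques, N m; "position": TCP position; "tcp_rot": TCP orientation; "force": force on the tool from outside, world axes, zero at the start; "moment": the same for the moment, N m; "finger_gap": opening from 0.0 (shut) to 1.0 (fully open); "grasp_force": force on a finger pad.
Only numpy, scipy, OpenCV 4.12 (cv2) and the standard library are available. Lean on these libraries where they do the work, as an engineer would, in place of code of your own. Each camera call takes 0.05 s, during which the arm holds its last target. There are 200 camera calls.

TASK

Tip the red stop at the end of the ledge over sideways with a fingertip so that it drops out of the way, then push the pale wooden blank along the ledge until its pencil line lies right above the ledge's end (within a centimetre), so that its front edge sticks out ready for working. Leave the blank lying flat and square along the ledge; only push it, never lift it, and leave everything else on the bench where it stands.

Things in the scene. Friction and masses are not known exactly. Their poses are not given: they have to be found in the camera images.
- ledge_end (a point): Middle of the top edge at the open end of the fixed green wooden ledge (120 mm deep, 380 long, top 60 mm above bench, level with this point). y points along the ledge, out past the open end; x points across it to the dark back rail (12 mm high, inner face 50 mm from the middle line, ending 60 mm short of the open end); z up. Where the ledge stands and its yaw vary.
- stop (a joint): Angle of the red turn-stop, rad: 0 = upright, blocking the blank; starts at 0 to 0.2. Its top tips only away from the back rail (to -x of ledge_end), in the plane of the end face. Past about 0.4 it topples by its own weight to its limit, 1.75 (just below level, under the ledge top), and stays. 60 g; a push under 1 N moves it. The blank cannot push it open.
- stop_top (a point): Middle of the upper end of the red turn-stop, a bar 20 mm wide (across the ledge), 12 mm thick, pivoted on a screw in the middle of the ledge's end face, 26 mm below the ledge top. The bar's middle plane is 8 mm out from the end face; upright, it reaches 30 mm above the ledge top.
- blank: The loose pale wooden carving blank: a plate 160 mm long (its y axis, +y is the leading end nearest the open end of the ledge), 90 mm wide (x), 8 mm thick, about 90 g. Origin at the centre of its underside. It lies on the ledge, short of the stop, roughly square to it.
- blank_line (a point): Middle of the black pencil line drawn right across the blank's top face, 45 mm behind the leading edge (line 4 mm wide).
- blank_rear (a point): Middle of the blank's rear edge (the one farthest from the ledge's open end), half-way up its thickness, 4 mm above the ledge top.
- wax_tin: Bystander: small blue tin, 38 mm across, 30 mm high, standing on the rear end of the ledge. Origin at the centre of its underside.
- red_can: Bystander: white-topped can with a red label, 74 mm across, 110 mm high. Origin at the centre of its underside.
- glue: Bystander: white glue bottle with orange cap, 60 mm across, 150 mm high. Origin at the centre of its underside.
- tool_pot: Bystander: amber pot, 76 mm across, 100 mm high, with tools sticking up to about 210 mm. Origin at the centre of its underside.
- mallet: Bystander: carver's mallet standing on its round head (74 mm across), 220 mm high. Origin at the centre of its underside.
- gouge_a: Bystander: carving gouge lying on the bench, about 240 mm long, 24 mm thick; origin near its middle, on the bench.
- gouge_b: Bystander: carving gouge lying on the bench, about 240 mm long, 24 mm thick; origin near its middle, on the bench.
- offcut: Bystander: block of wood 50 x 100 x 30 mm. Origin at the centre of its underside.
Things that resemble listed ones, but are neither listed nor needed, are in the scene too. Of the things shaped like the blank, the wooden one is meant.

How it is judged:
By the outcome, as a careful person would: the job done as asked, in the order asked, and still so for the second after the job is handed in, with the robot touching nothing.
It also fails if it takes over 51 s, if anything falls off the work surface, if the arm or the gripper's body presses on something with over 40 N, if the wrist force passes 120 N, or if a joint passes its speed limit or range.

## Working session

There is one attempt and no reset: what is moved stays moved. The work goes in short steps, Python scripts to look and compute and a shell command to move; the robot and the scene stay as the last step left them, time stands still between calls to the robot, and variables do not carry over. Pictures are saved under pics/ and viewed, at most 10 in all, crops included, and the job is handed in when it is done.

```bash
mkdir -p pics; python3 - <<'E'
from station import *
import cv2
for n in("top","side"):
    c=camera(n);cv2.imwrite(f"pics/{n}0.png",c["image"]);print(n,{k:v for k,v in c.items() if k!="image"})
print(sense())
E
```

```text
top {'fovy': 46.58375690291984, 'cx': 321.35608861994723, 'cy': 237.16995843873653, 'xyz': array([0.30303253, 0.02290572, 1.52760439]), 'orientation': array([  9.24039538,  -1.19524973, -88.6722838 ])}
side {'fovy': 55.00994533497219, 'cx': 317.75693458525006, 'cy': 233.96214843517038, 'xyz': array([ 0.46473009, -0.70124468,  0.83684817]), 'orientation': array([43.06630843, -0.36522017, -4.17553656])}
{'t': 0.1, 'q': array([ 5.38877086e+01,  3.02747632e+01,  8.21480517e+01, -6.26741936e-04,
        6.76887647e+01, -1.02279352e+01]), 'joint_velocities': array([ 0.01704224, -0.12996429, -0.19436319, -0.0194312 ,  0.03754493,
        0.11387026]), 'tau': array([-8.99327024e-04, -4.40986276e+01, -1.77149588e+01,  6.33983128e-02,
        5.33900689e-02, -5.18328079e-05]), 'position': array([0.2724424 , 0.56177503, 0.22166294]), 'tcp_rot': array([-1.79890091e+02, -1.92424196e-02,  1.54115864e+02]), 'force': array([ 0.63498104,  0.62176104, -0.12146965]), 'moment': array([-0.02260484, -0.03931201, -0.00975741]), 'grasp_force': 0.0, 'finger_gap': 0.997633691111269}
```

View pics/top0.png

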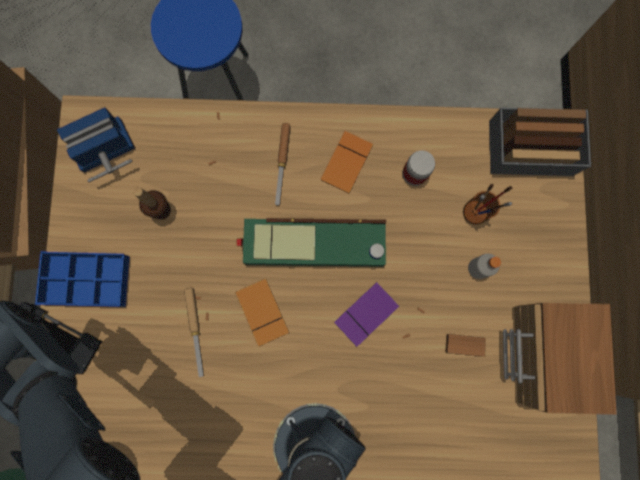

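View pics/side0.png

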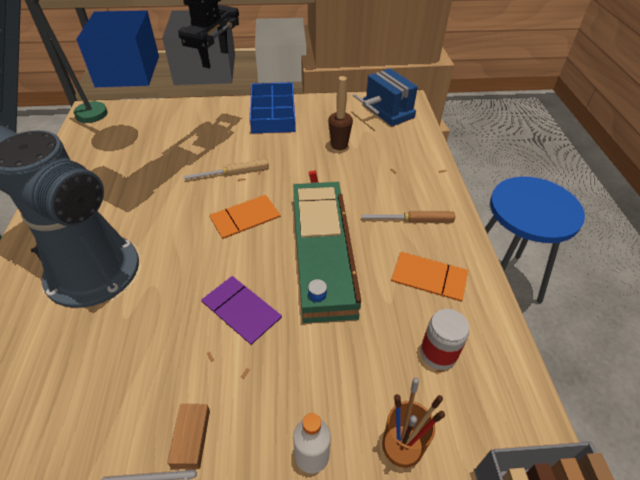

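The top view shows the ledge at pixels (243–386, 218–268), with the open end on the left (+y). The red stop is at (239,242), the blank spans (253–316, 224–259) and the wax tin is at (377,251). In the side view the stop is at (313,176). I'll zoom in on both to get corner positions.

```bash
cat > h.py <<'E'
import numpy as np
from scipy.spatial.transform import Rotation as R
def ray(c,u,v):
    f=240/np.tan(np.radians(c["fovy"]/2))
    d=R.from_euler("xyz",c["orientation"],degrees=True).apply([(u-c["cx"])/f,-(v-c["cy"])/f,-1]); return c["xyz"],d
def at(c,u,v,z):
    o,d=ray(c,u,v); return o+d*(z-o[2])/d[2]
def px(c,p):
    f=240/np.tan(np.radians(c["fovy"]/2))
    q=R.from_euler("xyz",c["orientation"],degrees=True).inv().apply(np.array(p)-c["xyz"])
    return c["cx"]-f*q[0]/q[2], c["cy"]+f*q[1]/q[2]
E
python3 - <<'E'
import cv2,numpy as np
a=cv2.imread("pics/top0.png")[210:275,230:395];b=cv2.imread("pics/side0.png")[160:325,280:370]
a=cv2.resize(a,None,fx=4.8,fy=4.8,interpolation=2);cv2.imwrite("pics/topc.png",a)
b=cv2.resize(b,None,fx=3.6,fy=3.6,interpolation=2);cv2.imwrite("pics/sidec.png",b)
E
```

```text
(no output)
```

View pics/topc.png

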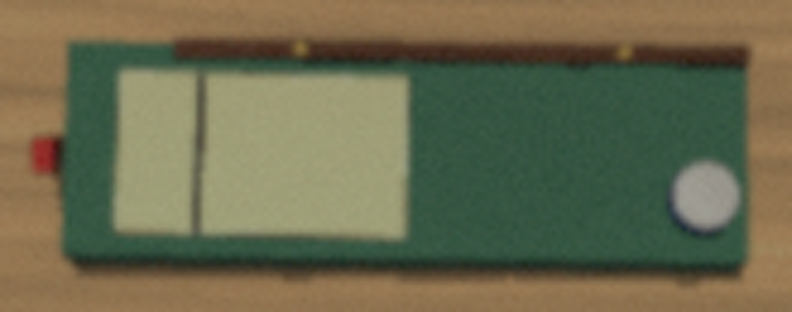

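View pics/sidec.png

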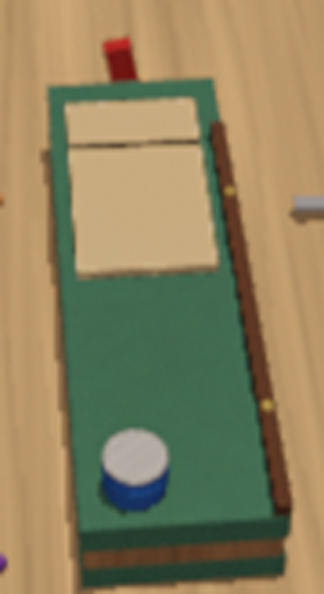

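The top crop shows the ledge-top corners at (70,43), (66,258), (747,45) and (743,263). The blank's corners are at (119,70), (114,232), (409,75) and (406,240), its line runs from (202,73) to (196,234), and the stop top is at (45,155). The side crop shows the same features, with the stop top at (118,43).

```bash
python3 - <<'E'
from station import *
from h import *
np.set_printoptions(precision=4,suppress=True)
T=camera("top");S=camera("side")
t=lambda u,v,z:at(T,230+(u+.5)/4.8-.5,210+(v+.5)/4.8-.5,z)
s=lambda u,v,z:at(S,280+(u+.5)/3.6-.5,160+(v+.5)/3.6-.5,z)
P={"end+x":((70,43),(213,80),.06),"end-x":((66,258),(49,87),.06),"rear+x":((747,48),None,.06),"rear-x":((743,263),(80,532),.06),
"bl_lead+":((119,70),(196,99),.068),"bl_lead-":((114,232),(65,103),.068),"bl_rear+":((409,75),(217,267),.068),"bl_rear-":((406,240),(77,274),.068),
"line+":((202,73),(199,142),.068),"line-":((196,234),(68,147),.068),"stop":((45,155),(118,43),.09),"tin":((705,197),(135,456),.09)}
for k,(a,b,z) in P.items(): print(k,t(*a,z)[:2], s(*b,z)[:2] if b else "")
E
```

```text
end+x [0.5874 0.2053] [0.5901 0.2025]
end-x [0.467  0.2021] [0.4726 0.2026]
rear+x [ 0.5949 -0.1727] 
rear-x [ 0.4738 -0.1711] [ 0.476  -0.1766]
bl_lead+ [0.5714 0.1766] [0.5748 0.1737]
bl_lead- [0.4811 0.1755] [0.483  0.1755]
bl_rear+ [0.5729 0.0161] [0.5725 0.0122]
bl_rear- [0.4808 0.0155] [0.4836 0.0121]
line+ [0.5709 0.1307] [0.5726 0.1293]
line- [0.4812 0.1306] [0.4831 0.1302]
stop [0.5195 0.2123] [0.5226 0.2117]
tin [ 0.5058 -0.1462] [ 0.5086 -0.1486]
```

The two cameras agree to within about 3–5 mm, and the sizes match (ledge 120 wide, blank 160 × 90). The ledge end is at about (0.530, 0.203), with a yaw of about 1°. The line needs to travel about 73 mm. First I'll turn the tool to yaw 91 so tool x runs along the ledge, and shut the gripper.

```bash
python3 -m creep '[{"rot":[0,0,7.9],"linear":[0,0,0],"claw":-1},{"rot":[0,0,7.9],"linear":[0,0,0],"claw":-1},{"rot":[0,0,7.9],"linear":[0,0,0],"claw":-1},{"rot":[0,0,7.9],"linear":[0,0,0],"claw":-1},{"rot":[0,0,7.9],"linear":[0,0,0],"claw":-1},{"rot":[0,0,7.9],"linear":[0,0,0],"claw":-1},{"rot":[0,0,7.9],"linear":[0,0,0],"claw":-1},{"rot":[0,0,7.7],"linear":[0,0,0],"claw":-1},{"rot":[0,0,0],"linear":[0,0,0],"claw":-1}]' 10
```

```text
t: 1.1
position: [0.2727, 0.5621, 0.2223]
tcp_rot: [-180.0, 0.0, 91.1]
force: [0.4, 0.5, -0.0]
finger_gap: 0.266
grasp_force: 0.0
```

```bash
python3 -m creep '[{"rot":[0,0,0],"linear":[-0.0355,0.029,0],"claw":-1},{"rot":[0,0,0],"linear":[-0.0355,0.029,0],"claw":-1},{"rot":[0,0,0],"linear":[-0.0355,0.029,0],"claw":-1},{"rot":[0,0,0],"linear":[-0.0355,0.029,0],"claw":-1},{"rot":[0,0,0],"linear":[-0.0355,0.029,0],"claw":-1},{"rot":[0,0,0],"linear":[-0.0355,0.029,0],"claw":-1},{"rot":[0,0,0],"linear":[-0.0355,0.029,0],"claw":-1},{"rot":[0,0,0],"linear":[-0.0355,0.029,0],"claw":-1},{"rot":[0,0,0],"linear":[-0.0355,0.029,0],"claw":-1},{"rot":[0,0,0],"linear":[-0.0355,0.029,0],"claw":-1}]'; python3 -m creep '[{"rot":[0,0,0],"linear":[0,0,0],"claw":-1},{"rot":[0,0,0],"linear":[0,0,0],"claw":-1}]'
```

```text
t: 2.1
position: [0.5706, 0.2114, 0.2225]
tcp_rot: [-180.0, -0.0, 91.3]
force: [-0.3, 0.7, -0.5]
finger_gap: 0.003
grasp_force: 0.0
t: 2.3
position: [0.5699, 0.212, 0.2221]
tcp_rot: [-179.9, -0.0, 91.1]
force: [-1.3, 0.3, 0.1]
finger_gap: 0.008
grasp_force: 0.0
```

```bash
python3 -m creep '[{"rot":[0,0,0],"linear":[0,0,0.03],"claw":-1},{"rot":[0,0,0],"linear":[0,0,0.03],"claw":-1},{"rot":[0,0,0],"linear":[0,0,0.03],"claw":-1},{"rot":[0,0,0],"linear":[0,0,0.03],"claw":-1},{"rot":[0,0,0],"linear":[0,0,0.015],"claw":-1},{"rot":[0,0,0],"linear":[0,0,0.011],"claw":-1},{"rot":[0,0,0],"linear":[0,0,0],"claw":-1}]'; python3 - <<'E'
from station import *
import cv2
b=camera("side")["image"][120:260,250:420]
cv2.imwrite("pics/side1.png",cv2.resize(b,None,fx=4,fy=4,interpolation=2))
E
```

```text
t: 3.0
position: [0.5677, 0.214, 0.0752]
tcp_rot: [-179.8, 0.0, 91.3]
force: [0.0, 0.1, -0.6]
finger_gap: 0.005
grasp_force: 0.0
```

View pics/side1.png

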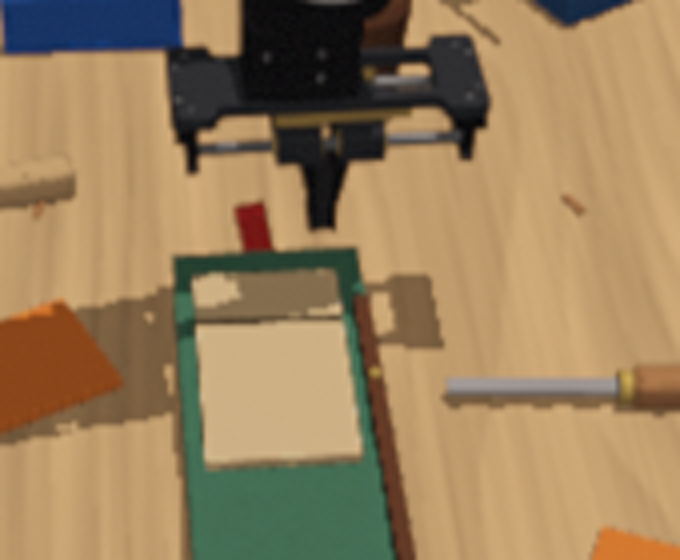

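The shut fingertips at (320,225) are beside the stop at (252,225), on the rail side and level with it. Now I'll push toward −tool y.

```bash
python3 -m creep '[{"rot":[0,0,0],"linear":[0,-0.009,0],"claw":-1},{"rot":[0,0,0],"linear":[0,-0.009,0],"claw":-1},{"rot":[0,0,0],"linear":[0,-0.009,0],"claw":-1},{"rot":[0,0,0],"linear":[0,-0.009,0],"claw":-1},{"rot":[0,0,0],"linear":[0,-0.009,0],"claw":-1},{"rot":[0,0,0],"linear":[0,-0.009,0],"claw":-1},{"rot":[0,0,0],"linear":[0,-0.009,0],"claw":-1},{"rot":[0,0,0],"linear":[0,-0.009,0],"claw":-1},{"rot":[0,0,0],"linear":[0,0,0],"claw":-1},{"rot":[0,0,0],"linear":[0,0,0],"claw":-1}]'
python3 -m creep '[{"rot":[0,0,0],"linear":[0,0,-0.02],"claw":-1},{"rot":[0,0,0],"linear":[0,0,-0.03],"claw":-1},{"rot":[0,0,0],"linear":[0,0,-0.03],"claw":0},{"rot":[0,0,0],"linear":[-0.03,0.005,0],"claw":0},{"rot":[0,0,0],"linear":[-0.04,0.005,0],"claw":0},{"rot":[0,0,0],"linear":[-0.04,0.005,0],"claw":0},{"rot":[0,0,0],"linear":[-0.04,0.005,0],"claw":0},{"rot":[0,0,0],"linear":[-0.04,0.005,0],"claw":0},{"rot":[0,0,0],"linear":[-0.038,0.005,0],"claw":0},{"rot":[0,0,0],"linear":[0,0,0],"claw":0}]'; python3 - <<'E'
from station import *
import cv2
b=camera("side")["image"][120:290,250:420]
cv2.imwrite("pics/side2.png",cv2.resize(b,None,fx=3.5,fy=3.5,interpolation=2))
E
```

```text
t: 4.05
position: [0.4978, 0.2117, 0.0766]
tcp_rot: [180.0, -0.0, 91.1]
force: [0.3, -0.1, -0.1]
finger_gap: 0.005
grasp_force: 0.0
t: 5.05
position: [0.5347, -0.0208, 0.1569]
tcp_rot: [179.8, 0.1, 90.8]
force: [-0.8, 0.0, 0.5]
finger_gap: 0.495
grasp_force: 0.0
```

View pics/side2.png

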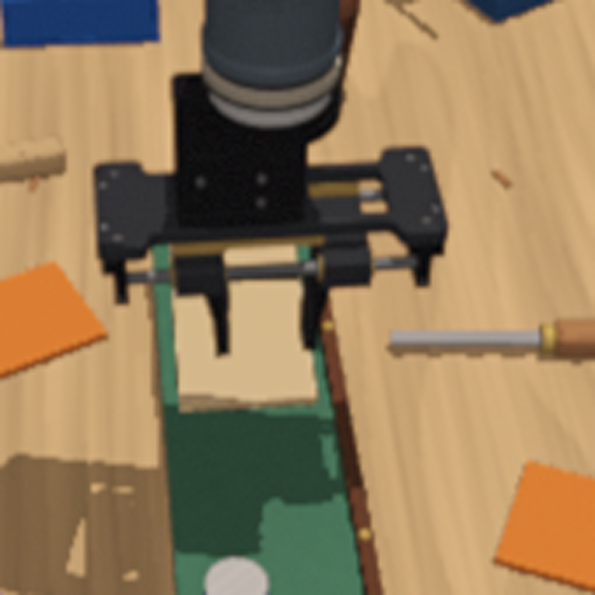

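The half-open gripper is above and behind the blank's rear edge (pixel y about 400). The stop's place is hidden in this view, so I'll check it from the top camera before pushing.

```bash
python3 -m creep '[{"rot":[0,0,0],"linear":[-0.008,-0.007,0.02],"claw":0},{"rot":[0,0,0],"linear":[-0.008,0,0.02],"claw":0},{"rot":[0,0,0],"linear":[0,0,0.02],"claw":0},{"rot":[0,0,0],"linear":[0,0,0.02],"claw":0},{"rot":[0,0,0],"linear":[0,0,0.005],"claw":0},{"rot":[0,0,0],"linear":[0,0,0],"claw":0},{"rot":[0,0,0],"linear":[0,0,0],"claw":0}]'; python3 - <<'E'
from station import *
import cv2
print(sense()["position"])
b=camera("top")["image"][190:290,220:400]
a=camera("side")["image"][150:250,270:400]
cv2.imwrite("pics/top3.png",cv2.vconcat([cv2.resize(b,(540,300),interpolation=2),cv2.resize(a,(540,300),interpolation=2)]))
E
```

```text
t: 5.8
position: [0.526, -0.0314, 0.0722]
tcp_rot: [179.9, 0.0, 91.2]
force: [1.2, -0.4, 0.3]
finger_gap: 0.499
grasp_force: 0.0
[ 0.52595845 -0.03141184  0.0721548 ]
```

View pics/top3.png

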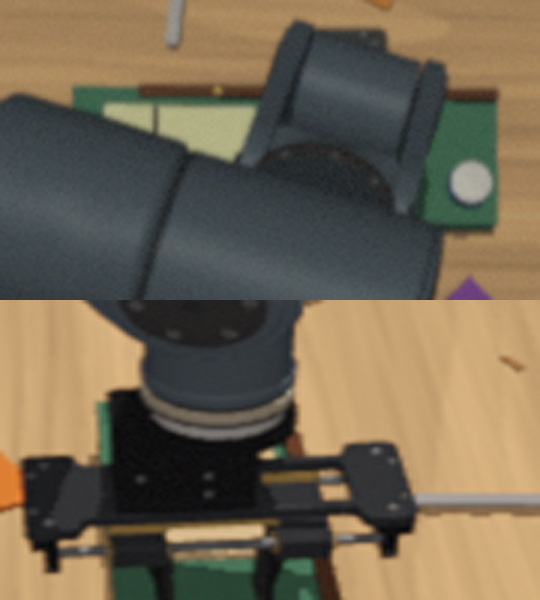

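The arm hides the stop in both views. The fingertip travelled far past the tipping point without resistance, though, so I'll watch the force as the blank passes the stop. The wax tin is untouched at (470,182).

```bash
python3 -m creep '[{"rot":[0,0,0],"linear":[0,0,0.005],"claw":0},{"rot":[0,0,0],"linear":[0,0,0.004],"claw":0},{"rot":[0,0,0],"linear":[0.01,0,0],"claw":0},{"rot":[0,0,0],"linear":[0.01,0,0],"claw":0},{"rot":[0,0,0],"linear":[0.007,0,0],"claw":0},{"rot":[0,0,0],"linear":[0.006,0,0],"claw":0},{"rot":[0,0,0],"linear":[0.006,0,0],"claw":0},{"rot":[0,0,0],"linear":[0.006,0,0],"claw":0},{"rot":[0,0,0],"linear":[0.006,0,0],"claw":0},{"rot":[0,0,0],"linear":[0,0,0],"claw":0}]'
python3 -m creep '[{"rot":[0,0,0],"linear":[0.006,0,0],"claw":0},{"rot":[0,0,0],"linear":[0.006,0,0],"claw":0},{"rot":[0,0,0],"linear":[0.006,0,0],"claw":0},{"rot":[0,0,0],"linear":[0.006,0,0],"claw":0},{"rot":[0,0,0],"linear":[0,0,0],"claw":0}]'
```

```text
t: 6.9
position: [0.5243, 0.0199, 0.0626]
tcp_rot: [-180.0, -0.0, 91.2]
force: [0.2, -0.2, -0.5]
finger_gap: 0.5
grasp_force: 0.0
t: 7.4
position: [0.5237, 0.044, 0.0625]
tcp_rot: [-180.0, -0.0, 91.2]
force: [-0.4, 0.3, -0.1]
finger_gap: 0.502
grasp_force: 0.0
```

```bash
python3 -m creep '[{"rot":[0,0,0],"linear":[-0.015,0,0],"claw":0},{"rot":[0,0,0],"linear":[-0.015,0,-0.03],"claw":0},{"rot":[0,0,0],"linear":[-0.02,0,-0.04],"claw":0},{"rot":[0,0,0],"linear":[-0.03,0,-0.04],"claw":0},{"rot":[0,0,0],"linear":[-0.04,0,-0.02],"claw":0},{"rot":[0,0,0],"linear":[-0.05,0,0],"claw":0},{"rot":[0,0,0],"linear":[-0.05,0,0],"claw":0},{"rot":[0,0,0],"linear":[-0.05,0,0],"claw":0},{"rot":[0,0,0],"linear":[-0.03,0,0],"claw":0},{"rot":[0,0,0],"linear":[0,0,0],"claw":0}]'; python3 - <<'E'
from station import *
import cv2
b=camera("top")["image"][200:280,220:400]
a=camera("side")["image"]
cv2.imwrite("pics/side4f.png",a); a=a[160:240,270:450]
cv2.imwrite("pics/top4.png",cv2.vconcat([cv2.resize(b,(675,300),interpolation=2),cv2.resize(a,(675,300),interpolation=2)]))
E
```

```text
t: 8.4
position: [0.5296, -0.2632, 0.1926]
tcp_rot: [179.9, 0.2, 90.8]
force: [-0.9, 0.3, -0.0]
finger_gap: 0.501
grasp_force: 0.0
```

View pics/top4.png

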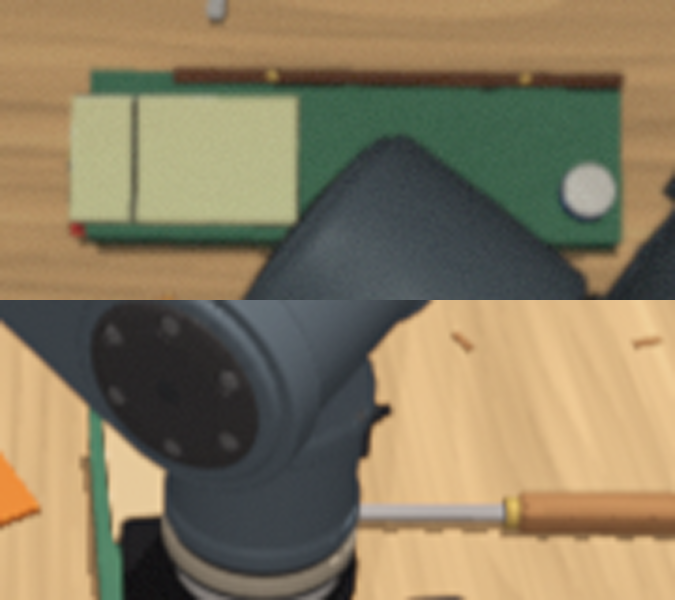

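The stop is down: the red is at (77,230), below the blank. The blank already overhangs. Its line is at (135,97)–(132,222), its rear edge at (298,97)–(297,223), and the ledge-end corners are at (91,71) and about (88,243).

```bash
python3 - <<'E'
from station import *
from h import *
np.set_printoptions(precision=4,suppress=True)
T=camera("top")
for k,u,v,z in [("l",135,97,.068),("l",132.5,222,.068),("r",298.5,97,.068),("r",297,223,.068),("f",70.5,96,.068),("f",69,221,.068),("e+",91,72,.06),("e-",88,240,.06)]:
    print(k,at(T,220+(u+.5)/3.75-.5,200+(v+.5)/3.75-.5,z)[:2])
E
```

```text
l [0.5679 0.1732]
l [0.4788 0.1712]
r [0.5711 0.0575]
r [0.4811 0.0559]
f [0.5674 0.2188]
f [0.4784 0.2156]
e+ [0.5867 0.2061]
e- [0.4663 0.2027]
```

32 mm remain, to TCP y of about 0.076. I'll go back down the same path and push on.

```bash
python3 -m creep '[{"rot":[0,0,0],"linear":[0.03,0,0],"claw":0},{"rot":[0,0,0],"linear":[0.05,0,0],"claw":0},{"rot":[0,0,0],"linear":[0.05,0,0],"claw":0},{"rot":[0,0,0],"linear":[0.05,0,0],"claw":0},{"rot":[0,0,0],"linear":[0.04,0,0.02],"claw":0},{"rot":[0,0,0],"linear":[0.02,0,0.04],"claw":0},{"rot":[0,0,0],"linear":[0.01,0,0.04],"claw":0},{"rot":[0,0,0],"linear":[0.01,0,0.03],"claw":0},{"rot":[0,0,0],"linear":[0,0,0],"claw":0},{"rot":[0,0,0],"linear":[0,0,0],"claw":0}]'
python3 -m creep '[{"rot":[0,0,0],"linear":[0.015,0,0],"claw":0},{"rot":[0,0,0],"linear":[0.011,0,0],"claw":0},{"rot":[0,0,0],"linear":[0.006,0,0],"claw":0},{"rot":[0,0,0],"linear":[0.006,0,0],"claw":0},{"rot":[0,0,0],"linear":[0.006,0,0],"claw":0},{"rot":[0,0,0],"linear":[0.006,0,0],"claw":0},{"rot":[0,0,0],"linear":[0.006,0,0],"claw":0},{"rot":[0,0,0],"linear":[0,0,0],"claw":0},{"rot":[0,0,0],"linear":[0,0,0],"claw":0}]'
```

```text
t: 9.55
position: [0.5238, 0.0049, 0.0624]
tcp_rot: [-179.9, -0.0, 91.3]
force: [0.1, -0.0, 0.2]
finger_gap: 0.503
grasp_force: 0.0
t: 10.45
position: [0.5235, 0.0592, 0.0625]
tcp_rot: [-180.0, -0.0, 91.1]
force: [0.1, 0.0, -0.6]
finger_gap: 0.5
grasp_force: 0.0
```

Another 17 mm to go, then I'll retreat and check.

```bash
python3 -m creep '[{"rot":[0,0,0],"linear":[0.005,0,0],"claw":0},{"rot":[0,0,0],"linear":[0.005,0,0],"claw":0},{"rot":[0,0,0],"linear":[0.004,0,0],"claw":0},{"rot":[0,0,0],"linear":[0.003,0,0],"claw":0},{"rot":[0,0,0],"linear":[0,0,0],"claw":0},{"rot":[0,0,0],"linear":[0,0,0],"claw":0}]'
python3 -m creep '[{"rot":[0,0,0],"linear":[-0.015,0,0],"claw":0},{"rot":[0,0,0],"linear":[-0.015,0,-0.03],"claw":0},{"rot":[0,0,0],"linear":[-0.02,0,-0.04],"claw":0},{"rot":[0,0,0],"linear":[-0.03,0,-0.04],"claw":0},{"rot":[0,0,0],"linear":[-0.04,0,-0.02],"claw":0},{"rot":[0,0,0],"linear":[-0.05,0,0],"claw":0},{"rot":[0,0,0],"linear":[-0.05,0,0],"claw":0},{"rot":[0,0,0],"linear":[-0.05,0,0],"claw":0},{"rot":[0,0,0],"linear":[-0.05,0,0],"claw":0},{"rot":[0,0,0],"linear":[0,0,0],"claw":0}]'; python3 - <<'E'
from station import *
import cv2
b=camera("top")["image"][200:280,210:390]
cv2.imwrite("pics/top5.png",cv2.resize(b,None,fx=4,fy=4,interpolation=2))
E
```

```text
t: 11.05
position: [0.5233, 0.0762, 0.0626]
tcp_rot: [-180.0, 0.0, 91.1]
force: [0.9, 0.9, -0.5]
finger_gap: 0.499
grasp_force: 0.0
t: 12.05
position: [0.5298, -0.2524, 0.1929]
tcp_rot: [179.8, 0.3, 90.7]
force: [0.6, 0.1, -0.2]
finger_gap: 0.501
grasp_force: 0.0
```

View pics/top5.png

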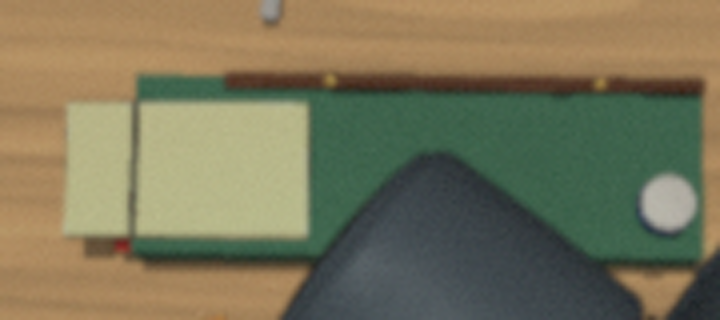

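The line at (135,103)–(132,236) lies over the ledge end at (137,76)–(133,258), to within about 1–2 mm. The blank is square along the ledge, the stop is down and the tin hasn't moved.

```bash
python3 -c "
from station import *
print(close_job())"
```

```text
the job is handed in; nothing more can be done
None
```

The job is handed in: the stop is tipped down, and the blank lies flat and square with its pencil line within about 2 mm of the ledge's end, judging by the last top picture.

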